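Wedge a milled block just off its rest buttons and hold it for marking

ROBOT

A 6-joint arm with a two-finger parallel gripper is mounted at the origin on the work surface; the furniture and walls round the work are solid. World frame = base frame: x ahead of the robot, y to its left, z up, the work surface at z = 0. Lengths are in mm, angles in rad, forces in N, time in s.
With the tool pointing down it reaches from about 350 to 975 mm from the base axis. Payload 7.1 kg.
Tool frame: the origin (TCP) lies at the very end of the fingers, on their centre line; the grasp point (between the pads) lies 19 mm behind it; z points along the fingers, y is the direction in which the jaws open and shut (so a half turn about z gives the same grasp; the last joint's range is limited). The gripper opens to 88 mm and grips with 3 to 60 N. Pads are 20 mm wide; open, the fingers measure 115 mm over their backs; the gripper's body (75 mm by 178 mm) begins 61 mm behind the grasp point.
Start: joints at [-1.129, 0.423, 1.63, -0, 1.089, -0.019], TCP at [277.93, -559.786, 222.675] pointing down, gripper open.
Joint ranges: [-3, 3], [-0.9, 2.11], [0.09, 2.58], [-1.31, 4.45], [0.11, 2.69], [-2.54, 2.54]. Speed limits (rad/s): [2.39, 2.39, 3.01, 3.14, 3.14, 3.14].

INTERFACE

Orientations are given as a rotation vector (axis times angle).
In Python, from workcell import * gives the robot as it stands.
- The arm moves only by the tool play_rows, never from a script. Its argument "plan" is text: rows parted by semicolons, each of 7 numbers parted by spaces: the finger opening in cm, from 0 to 8.78, then the shift along the tool's x, y, z in cm, then the turn, a rotation vector about the tool's x, y, z in degrees. A call has 1 to 20 rows; each row shifts and turns the commanded pose from where the row before left it, along the tool's axes as they then stand; what a row does not reach is not made up. A row lasts 1/8 s, in which the tool goes at most 62.5 mm and 10.7 degrees, less where a joint would pass 70% of its speed; a pose out of reach is approached as far as the arm can. A call is refused whole if a number of a shift passes 6.25 or a number of a turn 10.7, either way. A call with a gripper value outside its range is refused whole. The fingers move at their own pace and stop on an object; the grip force is fixed at half the most. Time passes only in rows, so rows that do not move let the fingers close. It gives the time, the measured TCP pose, the force and the opening at its end, in the units of the state.
- get_obs(): the state, without advancing time (a new reading comes with each control period).
- get_image(name): name is "scene" or "top" or "wrist"; returns a dict with "pixels" (400x640x3 uint8, red, green, blue), "range_z" (400x640 float32, mm along the optical axis (not along the pixel's ray), 0 where there is no reading), "fx", "fy", "cx", "cy" (pixels), "eye" and "attitude" of the camera in the world. Camera axes: x right, y down, z forward; pixel columns grow to the right and rows downward; lengths in mm; the calibration is good to about 2 mm. The wrist camera is an equidistant fisheye: a pixel r from the principal point sees the ray r / f radians off the axis. A picture is of the moment at which its call begins.
- close_job(): hands the job in, once; it reports no verdict.
The state is a dict: "t": time; "qpos": joint angles; "qvel": joint speeds; "joint_torque": joint torques, N m; "ee_pos": TCP position; "orientation": TCP orientation; "ft_force": force on the tool from outside, world axes, zero at the start; "moment": the same for the moment, N m; "width": finger opening in mm.
Only numpy, scipy, OpenCV 4.12 (cv2) and the standard library are available. Lean on these libraries where they do the work, as an engineer would, in place of code of your own. Each camera call takes 0.05 s, during which the arm holds its last target. There are 200 camera calls.

TASK

Pick up the orange wedge by its black grip, set it flat on the steel fixture plate and push it thin end first under the bridge block, until the block just lifts off all four brass rest buttons, about 3 mm clear and no higher. Finish while still gripping the wedge, so that nothing shifts during the marking: hold it still, flat on the plate with the block resting on it. Move the block only with the wedge (do not touch it with the gripper), keep it against the two blue back posts, and leave the other things on the bench alone.

Things in the scene. Friction and masses are not known exactly. Their poses are not given: they have to be found in the camera images.
- fixture: Fixed dark steel base plate, 150 x 90 x 20 mm. Origin on the bench under the block's working place; +x is the direction in which the wedge is pushed, z up. The plate spans x -90 to +60, y -45 to +45 mm; its top, on which the wedge slides, is at z = 20. The sliding faces are smooth (friction about 0.15).
- lane (a point): Middle of the entry lane on the plate top: fixture x = -51, y = 0, z = 20 mm. Two low light-metal guides (fixture x -70 to -32 mm, tops at z = 26) flank it, 34 mm apart. The lane runs on along +x through the block and out between the posts. Axes as the fixture's.
- posts (a point): Point midway between the two blue back posts that stop the block, in the plane of their front faces: fixture x = 25, y = 0, z = 20 mm. They stand at y 23 to 39 mm on either side, up to fixture z = 56; between them the wedge's thin end can come out. Axes as the fixture's.
- rest_buttons: The four brass buttons of the fixture (12 mm across, 4 mm high, tops at fixture z = 24 mm), at fixture x +-15, y +-30 mm, on which the block stands at first. Same origin and axes as the fixture.
- block: Loose aluminium bridge block, 50 (x) x 80 (y) x 45 (z) mm, 0.28 to 0.56 kg. Origin at the centre of the underside of its feet; axes as the fixture's. At first it stands on the buttons (origin at fixture z = 24 mm), 1 to 3 mm short of the back posts; the wedge pushes it to the posts (origin then at fixture x = y = 0) and then lifts it. The push takes under 10 N.
- tunnel (a point): Front mouth of the tunnel through the block, at the height of its feet: block x = -25, y = 0, z = 0 mm. The tunnel runs along x, 40 mm wide; its ceiling slopes 1 in 5, falling toward +x: 16 mm above the feet at the front, 6 mm at the back (20 and 10 mm above the plate while the block stands on the buttons).
- wedge: Loose orange wedge, 124 x 28 mm, 0.16 kg, with an upright black grip at its thick end. Origin at the underside below the grip's centre; +x points to the thin end (nose), z up. The ramp runs from x = 12 mm (28 mm thick) to the nose at x = 112 mm (8 mm thick), 1 in 5. The grip measures 24 (x) by 22 mm (y: grip it across this), from z = 28 to 92 mm. It lies on the bench.
- wedge_nose (a point): Middle of the wedge's thin end at its underside, 112 mm ahead of the wedge's origin. With the block at the posts the ramp meets the tunnel's ceiling when the nose is at fixture x = 35 mm; each further 5 mm lifts the block 1 mm, level: 3 mm clear at x = 50.
- wedge_grip (a point): Centre of the wedge's black grip, 75 mm above its underside, where to hold it.
- v_block: Bystander: steel V block; leave it alone. Origin at the centre of its underside.
- gear: Bystander: steel spur gear; leave it alone. Origin at the centre of its underside.
- loupe: Bystander: black eye loupe; leave it alone. Origin at the centre of its underside.
- roll: Bystander: tan roll of tape; leave it alone. Origin at the centre of its underside.
There are look-alikes about, which are no part of the job. There is more than one size of the fixture; the job needs the larger.

How it is judged:
By the outcome, as a careful person would: the job done as asked, in the order asked, and still so for the second after the job is handed in, while the arm keeps its last pose, push and grip.
It also fails if it takes over 38 s, if anything falls off the work surface, if the arm or the gripper's body presses on something with over 40 N, if the wrist force passes 120 N, or if a joint passes its speed limit or range.

## Working session

There is one attempt and no reset: what is moved stays moved. The work goes in short steps, Python scripts to look and compute and a tool call to move; the robot and the scene stay as the last step left them, time stands still between calls to the robot, and variables do not carry over. Pictures are saved under pics/ and viewed, about 8 in all and at most 12, crops included, and the job is handed in when it is done.

Besides the shell and the picture viewer there is one more tool, called by a JSON object that holds its "fn" and its "kwargs". play_rows: Moves the arm, as the interface text tells. Its arguments: {"type":"object","properties":{"plan":{"type":"string"}},"required":["plan"]}

```bash
ls; mkdir -p pics; python3 - <<'E'
from workcell import *
import numpy as np,cv2,pickle
for n in ("top","scene"):
    d=get_image(n); pickle.dump(d,open(f"{n}0.pkl","wb"))
    cv2.imwrite(f"pics/{n}0.png",d["pixels"][:,:,::-1]); print(n,d["fx"],d["fy"],d["cx"],d["cy"],d["eye"],d["attitude"])
print(get_obs())
E
```

```text
pics
top 520.9817355775868 520.9817355775868 311.99810746636393 195.08302681136487 [ 345.87826528 -235.17069189 1314.03133806] [-2.12702866  2.16851683 -0.14317753]
scene 466.584565083293 466.584565083293 325.66005423846883 195.29409788278232 [1255.95962235 -352.98314978  959.72996876] [-1.94174892 -1.62580889  0.6029744 ]
{'t': 0.1, 'qpos': array([-1.12901643e+00,  4.23752305e-01,  1.63058174e+00,  3.44100601e-06,
        1.08863462e+00, -1.90452700e-02]), 'qvel': array([-2.91046208e-04, -2.10868637e-03, -1.75906168e-03, -1.05005350e-04,
        4.11648980e-04,  4.08949328e-05]), 'joint_torque': array([ 1.70771277e-04, -5.45611989e+01, -2.74324518e+01,  6.45674416e-02,
        1.87291828e-02, -5.31564672e-05]), 'ee_pos': array([ 277.71562541, -559.35507048,  221.9995194 ]), 'orientation': array([-3.05725752e+00, -7.17164636e-01,  4.48588663e-04]), 'ft_force': array([-0.07043057,  0.61046641,  0.25243868]), 'moment': array([-0.03186131, -0.00702942,  0.0131577 ]), 'width': 87.70018968279275}
```

View pics/top0.png

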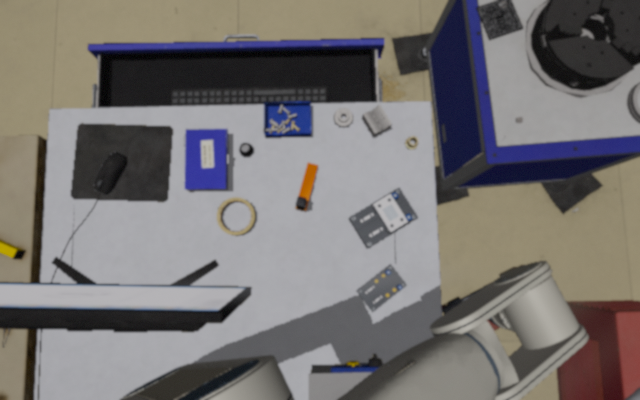

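View pics/scene0.png

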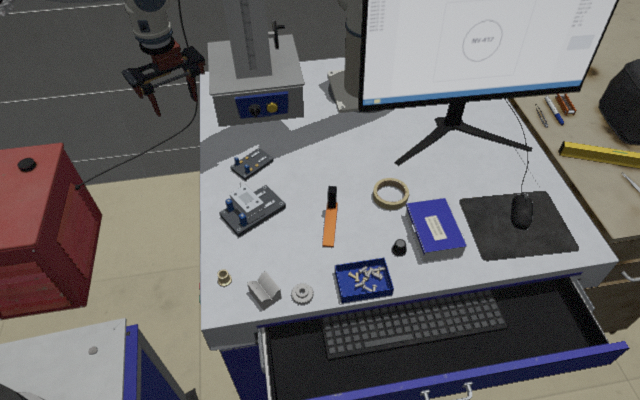

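The top view shows the wedge (orange, ~(308,187), black grip at (302,204)) and the large fixture with the block (~(383,218)). The smaller look-alike fixture is at (382,287). Next I'll deproject these and enlarge the fixture.

```bash
cat > h.py <<'E'
import numpy as np,cv2,pickle
from scipy.spatial.transform import Rotation as R
def ray(d,uv):
    uv=np.atleast_2d(uv).astype(float); v=np.c_[(uv[:,0]-d["cx"])/d["fx"],(uv[:,1]-d["cy"])/d["fy"],np.ones(len(uv))]
    return v@R.from_rotvec(d["attitude"]).as_matrix().T
def onplane(d,uv,z):
    r=ray(d,uv); e=np.array(d["eye"]); return e+r*((z-e[2])/r[:,2])[:,None]
def cloud(d):
    v,u=np.mgrid[:400,:640]; r=ray(d,np.c_[u.ravel(),v.ravel()]); z=d["range_z"].ravel()
    return (np.array(d["eye"])+r*z[:,None]).reshape(400,640,3)
def proj(d,P):
    q=(np.atleast_2d(P)-d["eye"])@R.from_rotvec(d["attitude"]).as_matrix(); return np.c_[q[:,0]/q[:,2]*d["fx"]+d["cx"],q[:,1]/q[:,2]*d["fy"]+d["cy"]]
E
python3 - <<'E'
from h import *
ims=[]
for n,box in (("top",(295,155,125,95)),("scene",(210,170,140,90))):
    d=pickle.load(open(n+"0.pkl","rb")); P=cloud(d); im=d["pixels"]
    x,y,w,h=box; ims.append(cv2.resize(im[y:y+h,x:x+w],(780,int(780*h/w) if n=="top" else 300) if 0 else (480,300),interpolation=cv2.INTER_CUBIC))
    hsv=cv2.cvtColor(im,cv2.COLOR_RGB2HSV)
    m=cv2.inRange(hsv,(5,150,120),(20,255,255)); 
    nl,lab,st,c=cv2.connectedComponentsWithStats(m)
    for i in np.argsort(-st[1:,4])[:2]+1:
        print(n,"orange",st[i],np.nanmedian(P[lab==i],0), cv2.minAreaRect(np.argwhere(lab==i)[:,::-1].astype(np.float32)))
    m=cv2.inRange(hsv,(95,120,50),(125,255,255)); nl,lab,st,c=cv2.connectedComponentsWithStats(m)
    for i in range(1,nl):
        if 8<st[i,4]<500: print(n,"blue",c[i],st[i,4],np.median(P[lab==i],0))
    for uv in ((383,218),(308,187),(302,204),(340,160)) if n=="top" else ((245,197),(330,225),(332,192),(300,270)): print(uv,P[uv[1],uv[0]])
cv2.imwrite("pics/crop0.png",np.vstack(ims)[:,:,::-1])
E
```

```text
top orange [300 164  17  37 337] [ 559.75166603 -221.49921055   16.70191697] ((307.9158020019531, 181.8199462890625), (9.823441505432129, 35.629058837890625), 14.743562698364258)
top blue [287.90909091 124.72727273] 11 [ 712.54960638 -172.07089284    1.40819869]
top blue [524.1 164. ] 10 [ 649.01069961 -882.72409692 -258.20601415]
top blue [493.93455497 177.2617801 ] 382 [ 647.33253512 -854.68586949 -522.84298158]
top blue [509.97142857 165.74285714] 35 [ 646.70853755 -849.48812337 -281.7870273 ]
top blue [521.8 172.2] 10 [ 652.4567774  -938.9266028  -430.98874372]
top blue [567.57142857 173.21428571] 14 [  665.25397905 -1155.52922855  -543.4129395 ]
top blue [545.03092784 176.54639175] 97 [  660.89915902 -1087.49528085  -592.3028431 ]
top blue [352.66513761 368.56422018] 218 [ 119.6126206  -310.71008585  108.30893312]
(383, 218) [ 459.98434523 -400.37883615   66.54485293]
(308, 187) [ 545.72575102 -221.20446563   22.03508728]
(302, 204) [ 494.50608368 -207.06948235   92.38322936]
(340, 160) [ 618.40316593 -304.61634714   -3.47641639]
scene orange [323 204  14  42 375] [ 564.38026228
[... 1752 characters left out ...]
774648] 71 [776.87350139 -51.1058422  -27.44172834]
scene blue [347.88888889 300.        ] 9 [ 768.50000646 -216.06634836   10.62505519]
scene blue [378.56521739 306.24637681] 69 [ 777.13326508 -140.89968362  -26.36747965]
scene blue [329.21052632 314.31578947] 57 [ 777.14584656 -260.80315812  -25.36047858]
scene blue [304.47368421 318.42105263] 19 [ 777.10493885 -318.40187906  -25.24450401]
scene blue [279.13333333 322.69333333] 75 [ 776.95016546 -373.4845624   -26.1319124 ]
(245, 197) [ 473.86302957 -419.80160596   69.75329936]
(330, 225) [ 560.12647254 -218.78602504   19.1001351 ]
(332, 192) [ 511.64675502 -205.23961333   88.13492904]
(300, 270) [ 664.51537605 -310.69331943   -1.0857551 ]
```

View pics/crop0.png

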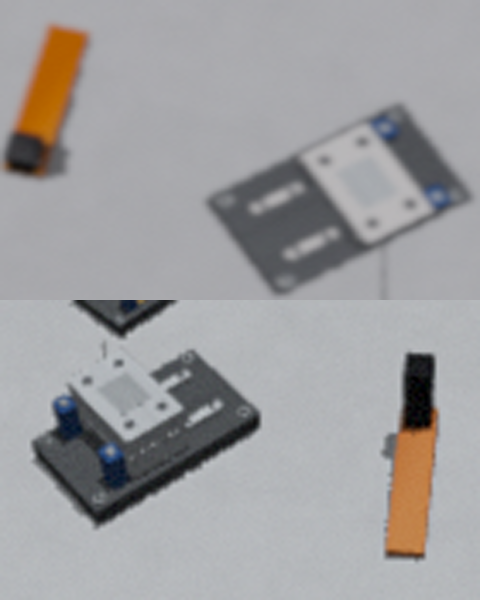

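```bash
cat > m.py <<'E'
from h import *
def rect(P):  # rect on xy
    (c,s,a)=cv2.minAreaRect(P[:,:2].astype(np.float32)); b=cv2.boxPoints((c,s,a)); return c,s,a,b
for n in ("top","scene"):
    d=pickle.load(open(n+"0.pkl","rb")); P=cloud(d); im=d["pixels"]; hsv=cv2.cvtColor(im,cv2.COLOR_RGB2HSV)
    x,y,z=P[...,0],P[...,1],P[...,2]
    near=lambda X,Y,r:(np.hypot(x-X,y-Y)<r)
    o=(cv2.inRange(hsv,(5,150,100),(20,255,255))>0)&near(550,-220,100)
    q=P[o]; mu=q[:,:2].mean(0); w,V=np.linalg.eigh(np.cov((q[:,:2]-mu).T)); a=V[:,1]*np.sign(V[0,1])
    s=(q[:,:2]-mu)@a; print(n,"wedge yaw",np.degrees(np.arctan2(a[1],a[0])),"nose",mu+a*s.max(),"mean",mu,"z vs s",np.polyfit(s,q[:,2],1), "bench z",np.median(z[near(620,-300,30)]))
    g=(hsv[...,2]<70)&near(500,-207,45)&(z>60); t=P[g]; print(" grip",g.sum(),t.mean(0),np.median(t[t[:,2]>85],0))
    b=(z>60)&near(460,-400,70)&(hsv[...,1]<60)&(hsv[...,2]>100); print(" block",b.sum(),np.median(z[b]),rect(P[b])[:3],P[b].mean(0))
    k=(hsv[...,2]<110)&near(450,-380,130)&(z>13)&(z<30); print(" plate",k.sum(),np.median(z[k]),rect(P[k]))
E
python3 m.py
```

```text
top wedge yaw -13.991482646066084 nose [ 607.20986483 -233.21950686] mean [ 559.98480952 -221.45243455] z vs s [-0.22432103 17.14538974] bench z -3.5479602820138325
 grip 77 [ 496.94516471 -204.92662818   88.58454488] [ 497.36413024 -204.68786569   90.89742787]
 block 698 68.06045038179309 ((475.00738525390625, -421.32421875), (79.72833251953125, 62.16160583496094), 29.77568244934082) [ 471.96323051 -416.15285849   68.09273101]
 plate 956 19.005867441941632 ((426.5157470703125, -423.510009765625), (180.010986328125, 151.864013671875), 24.936731338500977, array([[ 312.88687, -392.60474],
       [ 376.91537, -530.31104],
       [ 540.14465, -454.41528],
       [ 476.11612, -316.70898]], dtype=float32))
scene wedge yaw -16.66612051994374 nose [ 612.97189467 -235.61932743] mean [ 562.80920995 -220.60212648] z vs s [-0.19082377 17.52655149] bench z -2.8226759457032244
 grip 112 [ 510.93776262 -205.93161706   81.90824667] [ 507.19859716 -204.84762147   90.586589  ]
 block 491 68.39582954004402 ((476.8281555175781, -418.7430419921875), (83.46721649169922, 49.89406204223633), 29.029882431030273) [ 477.71701639 -418.61333265   68.32027028]
 plate 937 19.373037378141362 ((432.24688720703125, -422.7871398925781), (194.2808837890625, 158.38099670410156), 22.109180450439453, array([[ 312.4442 , -385.98065],
       [ 372.0545 , -532.71564],
       [ 552.04956, -459.59363],
       [ 492.43927, -312.85864]], dtype=float32))
```

{"fn": "play_rows", "kwargs": {"plan": "8.7 0 0 -1 0 0 10.3; 8.7 0 0 -1 0 0 10.3; 8.7 0 0 -1 0 0 10.3; 8.7 0 0 -1 0 0 10.3; 8.7 1.6 -4.4 -0.7 0 0 0; 8.7 1.6 -4.4 -0.7 0 0 0; 8.7 1.6 -4.4 -0.7 0 0 0; 8.7 1.6 -4.4 -0.7 0 0 0; 8.7 1.6 -4.4 -0.7 0 0 0; 8.7 1.6 -4.4 -0.7 0 0 0; 8.7 0 0 0 0 0 0; 8.7 0 0 0 0 0 0"}}

```text
t: 1.6
ee_pos: [437.8, -329.2, 304.3]
orientation: [3.116, -0.404, -0.001]
ft_force: [-0.3, 0.5, -0.9]
width: 87.1
```

```bash
cat >> h.py <<'E'
def fray(d,uv):
    uv=np.atleast_2d(uv).astype(float); p=np.c_[(uv[:,0]-d["cx"])/d["fx"],(uv[:,1]-d["cy"])/d["fy"]]; t=np.linalg.norm(p,axis=1)+1e-9
    v=np.c_[p*(np.sin(t)/t)[:,None],np.cos(t)]; return v@R.from_rotvec(d["attitude"]).as_matrix().T
def fplane(d,uv,z):
    r=fray(d,uv); e=np.array(d["eye"]); return e+r*((z-e[2])/r[:,2])[:,None]
def fproj(d,P):
    q=(np.atleast_2d(P)-d["eye"])@R.from_rotvec(d["attitude"]).as_matrix(); t=np.arctan2(np.hypot(q[:,0],q[:,1]),q[:,2]); r=np.hypot(q[:,0],q[:,1])
    return np.c_[d["cx"]+d["fx"]*t*q[:,0]/r,d["cy"]+d["fy"]*t*q[:,1]/r]
def fcloud(d):
    v,u=np.mgrid[:400,:640]; m=R.from_rotvec(d["attitude"]).as_matrix(); r=fray(d,np.c_[u.ravel(),v.ravel()]); f=r@m[:,2]
    return (np.array(d["eye"])+r*(d["range_z"].ravel()/f)[:,None]).reshape(400,640,3)
E
python3 - <<'E'
from workcell import *
from h import *
d=get_image("wrist"); pickle.dump(d,open("w1.pkl","wb")); cv2.imwrite("pics/w1.png",d["pixels"][:,:,::-1])
print({k:d[k] for k in d if k not in("pixels","range_z")}); o=get_obs(); print(o["t"],o["ee_pos"],o["orientation"],o["qpos"])
E
```

```text
{'fx': 309.70691628693146, 'fy': 309.70691628693146, 'cx': 320.3509123401974, 'cy': 197.75594127653588, 'eye': array([ 515.89701192, -349.03177209,  466.77358661]), 'attitude': array([ 1.79353414, -2.33078088, -0.34637968])}
1.65 [ 437.55108058 -329.57486712  304.25863508] [-3.11521872e+00  4.05228481e-01  1.26436825e-03] [-6.67117157e-01  2.21923636e-01  1.71930954e+00 -3.24174374e-04
  1.20111646e+00  1.16250428e+00]
```

View pics/w1.png

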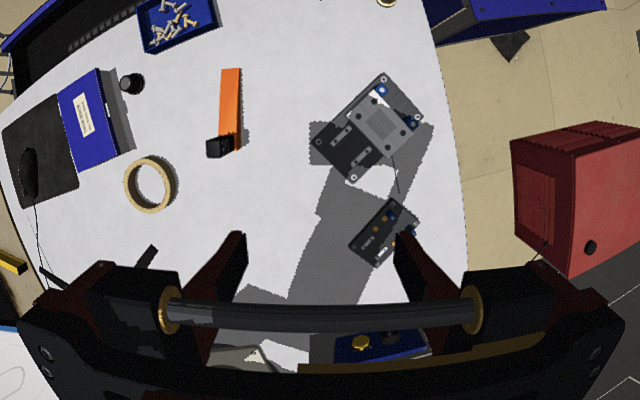

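```bash
cat > m2.py <<'E'
from h import *
import sys
d=pickle.load(open(sys.argv[1],"rb")); P=fcloud(d); im=d["pixels"]; hsv=cv2.cvtColor(im,cv2.COLOR_RGB2HSV)
x,y,z=P[...,0],P[...,1],P[...,2]; near=lambda X,Y,r:(np.hypot(x-X,y-Y)<r)
o=(cv2.inRange(hsv,(5,150,80),(20,255,255))>0)&near(555,-220,100)
q=P[o]; mu=q[:,:2].mean(0); w,V=np.linalg.eigh(np.cov((q[:,:2]-mu).T)); a=V[:,1]*np.sign(V[0,1])
s=(q[:,:2]-mu)@a; print("wedge yaw",np.degrees(np.arctan2(a[1],a[0])),"nose",mu+a*s.max(),np.polyfit(s,q[:,2],1),"bench z",np.median(z[near(620,-300,30)]))
r=cv2.minAreaRect(np.argwhere(o)[:,::-1].astype(np.float32)); bp=cv2.boxPoints(r); print(" rect px",bp.round(1).tolist())
g=(hsv[...,2]<70)&near(500,-207,45)&(z>84); t=P[g]; print(" grip top",g.sum(),t.mean(0), cv2.minAreaRect(t[:,:2].astype(np.float32)), "px",np.argwhere(g)[:,::-1].mean(0))
b=(z>60)&near(475,-418,65)&(hsv[...,1]<60)&(hsv[...,2]>80); print(" block",b.sum(),np.median(z[b]),cv2.minAreaRect(P[b][:,:2].astype(np.float32)),P[b].mean(0))
bl=(hsv[...,0]>95)&(hsv[...,0]<125)&(hsv[...,1]>110)&near(500,-450,70)&(z>35)
n,lab,st,c=cv2.connectedComponentsWithStats(bl.astype(np.uint8))
for i in range(1,n): 
    if st[i,4]>5: print(" post",c[i],st[i,4],P[lab==i].mean(0))
k=(hsv[...,2]<100)&near(455,-395,120)&(z>14)&(z<27)
n,lab,st,c=cv2.connectedComponentsWithStats(k.astype(np.uint8)); i=1+np.argmax(st[1:,4]); print(" plate",st[i],np.median(z[lab==i]),cv2.minAreaRect(P[lab==i][:,:2].astype(np.float32)))
E
python3 m2.py w1.pkl
```

```text
wedge yaw -14.248084291533686 nose [ 610.58840881 -234.94698824] [-0.19489692 18.77866099] bench z -1.9741005517479948
 rect px [[217.5, 149.3000030517578], [220.6999969482422, 67.30000305175781], [239.3000030517578, 68.0999984741211], [236.0, 150.10000610351562]]
 grip top 308 [ 503.1396636  -207.82861483   95.77952021] ((497.9283447265625, -223.13633728027344), (57.610355377197266, 23.35620880126953), 71.93138122558594) px [211.98376623 150.35064935]
 block 2179 69.52722252416987 ((464.8189697265625, -401.79345703125), (80.6614761352539, 90.25569915771484), 29.14377212524414) [ 474.9669324  -417.4656387    74.40162406]
 post [380.91011236  89.33707865] 89 [ 518.84869237 -432.65118138   55.85367955]
 post [410.02150538 122.01075269] 93 [ 467.05284206 -462.4752528    53.43271829]
 plate [ 311   73  112  110 3295] 20.445124642390226 ((468.1238708496094, -407.9541931152344), (90.9681396484375, 148.74903869628906), 29.943178176879883)
```

{"fn": "play_rows", "kwargs": {"plan": "8.7 0.78 -3.37 2.5 0 0 -0.6; 8.7 0.78 -3.37 2.5 0 0 0; 8.7 0.78 -3.37 2.5 0 0 0; 8.7 0.78 -3.37 2.5 0 0 0; 8.7 0 0 0 0 0 0; 8.7 0 0 0 0 0 0"}}

```text
t: 2.4
ee_pos: [501.6, -207.5, 204.9]
orientation: [3.117, -0.39, 0.0]
ft_force: [-0.0, -1.1, -0.1]
width: 87.1
```

```bash
cat > cap.py <<'E'
from workcell import *
import sys
from h import *
d=get_image("wrist"); pickle.dump(d,open(sys.argv[1]+".pkl","wb")); cv2.imwrite(f"pics/{sys.argv[1]}.png",d["pixels"][:,:,::-1])
o=get_obs(); q=R.from_rotvec(o["orientation"]).as_matrix(); print(o["t"],o["ee_pos"],"yaw",np.degrees(np.arctan2(q[1,0],q[0,0])),"zaxis",q[:,2].round(4),o["width"],o["ft_force"])
E
python3 cap.py w2; python3 m2.py w2.pkl
```

```text
2.45 [ 501.74899355 -207.76371494  205.36270224] yaw -14.277045600237313 zaxis [ 8.e-04 -7.e-04 -1.e+00] 86.88546469420434 [-0.45136549 -0.11213674  0.69000712]
wedge yaw -18.044953599190578 nose [ 609.95504875 -236.2281958 ] [-0.44561041 27.32655732] bench z -1.9119958390703289
 rect px [[157.5, 80.0], [478.3999938964844, 77.9000015258789], [480.1000061035156, 330.0], [159.10000610351562, 332.1000061035156]]
 grip top 21332 [ 520.99021162 -215.75201519  300.95069499] ((511.46826171875, -210.29061889648438), (89.78559112548828, 40.4315299987793), 74.23233795166016) px [333.07917682 345.47023251]
 block 2375 69.53330762355233 ((474.731689453125, -418.4306335449219), (81.41846466064453, 51.15016174316406), 29.435075759887695) [ 476.45801666 -416.26915203   69.48974831]
 post [504.54929577 121.90140845] 142 [ 522.28380625 -430.23851619   50.63870692]
 post [532.13333333 161.73333333] 60 [ 468.33557146 -463.74150833   54.92212405]
 plate [ 419  102  115  125 3637] 20.42289792289887 ((468.6418762207031, -406.72467041015625), (89.94601440429688, 149.6426544189453), 30.195289611816406)
```

View pics/w2.png

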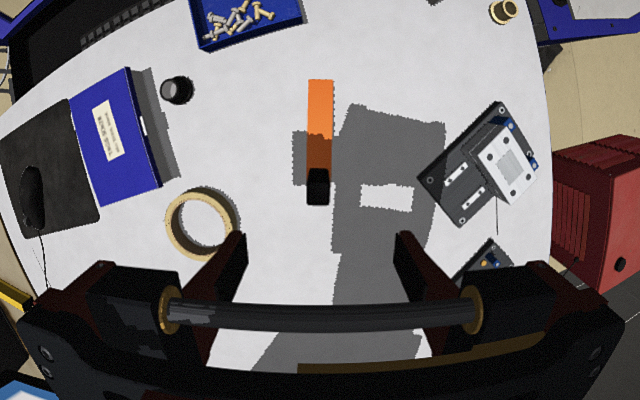

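{"fn": "play_rows", "kwargs": {"plan": "8.7 0 0 4 0 0 0; 8.7 0 0 4 0 0 0; 8.7 0 0 4 0 0 0; 8.7 0 0 2 0 0 0; 8.7 0 0 0.9 0 0 0; 8.7 0 0 0 0 0 0; 1.5 0 0 0 0 0 0; 1.5 0 0 0 0 0 0; 1.5 0 0 0 0 0 0; 1.5 0 0 0 0 0 0; 1.5 0 0 0 0 0 0; 1.5 0 0 0 0 0 0; 1.5 0 0 0 0 0 0; 1.5 0 0 0 0 0 0"}}

```text
t: 4.2
ee_pos: [501.8, -206.2, 55.6]
orientation: [-3.117, 0.388, 0.0]
ft_force: [0.7, 0.6, -0.6]
width: 21.8
```

{"fn": "play_rows", "kwargs": {"plan": "1.5 0 0 -1 0 0 0; 1.5 0 0 -3 0 0 0; 1.5 0 0 -3 0 0 9.1; 1.5 0 0 -3 0 0 9.1; 1.5 0 0 0 0 0 9.1; 1.5 0 0 0 0 0 9.1; 1.5 0 0 0 0 0 9.2; 1.5 0.5 2.6 0 0 0 0; 1.5 0.55 2.6 0 0 0 0; 1.5 0.55 2.6 0 0 0 0; 1.5 0.5 2.6 0 0 0 0; 1.5 0.5 2.6 0 0 0 0; 1.5 0 0 0 0 0 0; 1.5 0 0 0 0 0 0"}}

```text
t: 5.95
ee_pos: [402.9, -293.9, 156.0]
orientation: [-2.723, 1.567, -0.001]
ft_force: [0.7, 0.4, -1.1]
width: 22.1
```

```bash
python3 cap.py w3; python3 m2.py w3.pkl 2>&1 | tail -5
```

```text
6.0 [ 403.10424358 -293.76760295  155.95132024] yaw -59.784510116081336 zaxis [ 5.e-04 -1.e-04 -1.e+00] 22.23447950107279 [ 0.25033112 -0.0333848  -1.35574182]
 grip top 1 [ 478.6657048  -246.23218689  278.8349337 ] ((478.66571044921875, -246.23219299316406), (0.0, 0.0), 0.0) px [ 59. 398.]
 block 6210 69.6434569298041 ((464.7980651855469, -401.911865234375), (80.53583526611328, 89.30717468261719), 30.267663955688477) [ 471.91380986 -413.84787176   88.63092348]
 post [285.22580645   0.32258065] 31 [ 516.83465386 -429.53350607   55.85985275]
 post [359.87878788   0.39393939] 33 [ 462.31843985 -461.2355675    55.94830416]
 plate [ 342   63   28   69 1465] 20.40304219876714 ((419.6892395019531, -388.0305480957031), (26.56182098388672, 66.34710693359375), 30.7821044921875)
```

View pics/w3.png

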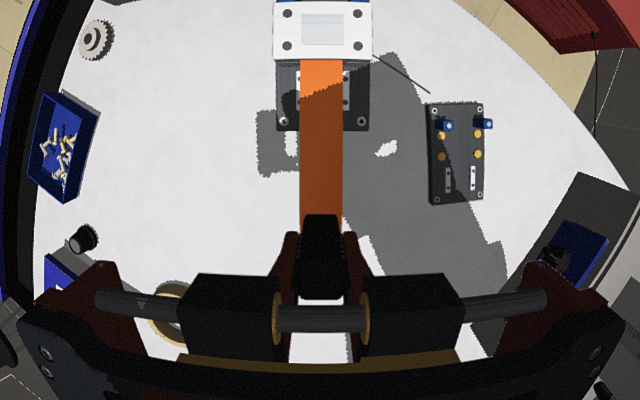

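```bash
cat > m3.py <<'E'
from h import *
import sys
d=pickle.load(open(sys.argv[1],"rb")); P=fcloud(d); hsv=cv2.cvtColor(d["pixels"],cv2.COLOR_RGB2HSV)
a=np.radians(-59.95); O=np.array([475.9,-420.3]); ex=np.array([np.cos(a),np.sin(a)]); ey=np.array([-ex[1],ex[0]])
fx=(P[...,:2]-O)@ex; fy=(P[...,:2]-O)@ey; z=P[...,2]
o=cv2.inRange(hsv,(3,150,40),(22,255,255))>0
o&=(np.abs(fy)<40)&(fx<80)&(fx>-160)
print("wedge nose fx",np.percentile(fx[o],99.5))
for c in range(-120,-35,15):
    m=o&(np.abs(fx-c)<3)
    if m.sum()>20: print(" wedge fx",c,"fy",fy[m].min().round(1),fy[m].max().round(1),"z",np.median(z[m]).round(1))
g=(hsv[...,1]<60)&(hsv[...,2]>110)&(z>64)&(z<76)&(np.abs(fy)<60)&(np.abs(fx)<60)
for c in range(-25,20,10):
    m=g&(np.abs(fx-c)<3)
    if m.sum()>20: print(" block fx",c,"fy",fy[m].min().round(1),fy[m].max().round(1),"z",np.median(z[m]).round(1))
print(" block front fx",[np.percentile(fx[g&(np.abs(fy-c)<5)],1).round(1) for c in (-30,-20,20,30) if (g&(np.abs(fy-c)<5)).any()], "top z",[np.median(z[g&(np.abs(fy-c)<5)]).round(2) for c in (-30,30)])
k=(z>15)&(z<28)&(np.abs(fy)<60)&(fx>-110)&(fx<70)&~o&(hsv[...,2]<130)
for c in range(-85,60,10):
    m=k&(np.abs(fx-c)<4)
    if m.sum()>20: print(" plate fx",c,"fy",fy[m].min().round(1),fy[m].max().round(1))
print(" plate back",[np.percentile(fx[k&(np.abs(fy-c)<4)],.5).round(1) for c in (-35,35)])
E
python3 m3.py w3.pkl; echo; python3 m3.py w2.pkl|grep -v wedge
```

```text
wedge nose fx -34.550773022640264
 wedge fx -120 fy -24.9 26.4 z 126.4
 wedge fx -105 fy -12.4 14.8 z 123.2
 wedge fx -90 fy -21.3 14.2 z 120.0
 wedge fx -75 fy -13.0 14.8 z 117.2
 wedge fx -60 fy -13.2 20.9 z 114.1
 wedge fx -45 fy -13.2 14.4 z 111.2
 block fx -25 fy -40.0 39.6 z 69.3
 block fx -15 fy -40.3 39.8 z 69.5
 block fx -5 fy -40.1 38.8 z 69.6
 block fx 5 fy -40.3 39.9 z 69.7
 block fx 15 fy -40.5 39.2 z 69.5
 block front fx [np.float64(-26.6), np.float64(-26.3), np.float64(-26.4), np.float64(-26.4)] top z [np.float64(69.45), np.float64(69.45)]
 plate fx -85 fy -46.2 44.1
 plate fx -75 fy -44.9 43.8
 plate fx -65 fy -45.8 43.6
 plate fx -55 fy -45.6 43.7
 plate fx -45 fy -45.6 43.5
 plate fx -35 fy -45.3 43.5
 plate fx -25 fy -45.3 43.4
 plate back [np.float64(-88.4), np.float64(-88.5)]
Traceback (most recent call last):
  File "m3.py", line 8, in <module>
    print("wedge nose fx",np.percentile(fx[o],99.5))
                          ~~~~~~~~~~~~~^^^^^^^^^^^^
IndexError: index -1 is out of bounds for axis 0 with size 0
```

{"fn": "play_rows", "kwargs": {"plan": "1.5 0 0.1 3 0 0 -0.15; 1.5 0 0 3 0 0 0; 1.5 0 0 1.5 0 0 0; 1.5 0 0 0.35 0 0 0; 1.5 0 0 0 0 0 0; 1.5 0 0 0 0 0 0"}}

```text
t: 6.75
ee_pos: [402.3, -295.0, 78.0]
orientation: [2.725, -1.562, 0.003]
ft_force: [0.2, 1.0, -2.1]
width: 21.4
```

```bash
python3 cap.py w4; python3 m3.py w4.pkl; python3 -c "
from workcell import *;print(get_obs()['moment'])"
```

```text
6.8 [ 402.18129243 -294.91165378   77.99978671] yaw -59.64926546945271 zaxis [ 1.2e-03 -9.0e-04 -1.0e+00] 22.048600626352197 [ 1.1472438   0.204195   -1.54446291]
wedge nose fx -33.9243784017732
 wedge fx -120 fy -26.2 29.8 z 48.5
 wedge fx -105 fy -13.3 13.2 z 45.2
 wedge fx -90 fy -15.3 13.2 z 42.2
 wedge fx -75 fy -15.1 14.0 z 39.3
 wedge fx -60 fy -13.9 15.2 z 36.4
 wedge fx -45 fy -13.9 13.7 z 33.4
 block fx -25 fy -40.3 39.3 z 69.3
 block fx -15 fy -40.2 39.5 z 69.6
 block fx -5 fy -40.3 39.5 z 69.6
 block front fx [np.float64(-26.7), np.float64(-26.7), np.float64(-26.7), np.float64(-26.6)] top z [np.float64(69.49), np.float64(69.51)]
 plate fx -85 fy -45.9 44.6
 plate fx -75 fy -45.6 43.6
 plate fx -65 fy -45.3 43.3
 plate fx -55 fy -46.3 43.2
 plate fx -45 fy -45.9 44.0
 plate fx -35 fy -45.9 43.8
 plate fx -25 fy -45.6 43.3
 plate back [np.float64(-88.9), np.float64(-89.3)]
[ 0.17250338  0.02482818 -0.03852488]
```

View pics/w4.png

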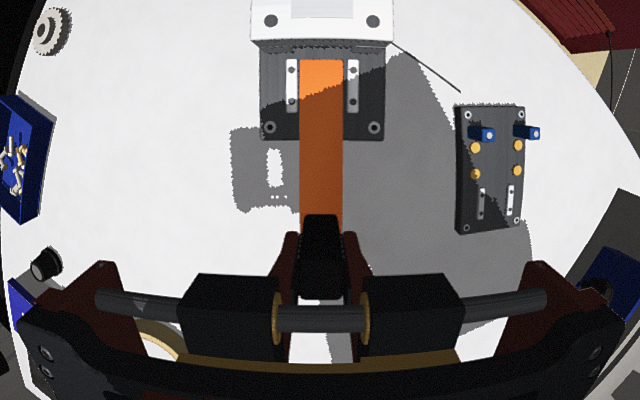

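{"fn": "play_rows", "kwargs": {"plan": "1.5 0 0.05 0.1 0 0 0.3; 1.5 0 0 0.1 0 0 0; 1.5 0 0 0 0 0 0"}}

```text
t: 7.18
ee_pos: [401.3, -295.0, 75.5]
orientation: [2.721, -1.57, 0.001]
ft_force: [-0.8, -0.4, 2.7]
width: 21.9
```

{"fn": "play_rows", "kwargs": {"plan": "1.5 0 0 0.05 0 0 0; 1.5 0 0 0 0 0 0"}}

```text
t: 7.42
ee_pos: [401.3, -294.9, 75.3]
orientation: [2.721, -1.57, 0.001]
ft_force: [-3.8, 2.6, 9.3]
width: 21.6
```

{"fn": "play_rows", "kwargs": {"plan": "1.5 0 0 0.05 0 0 0; 1.5 0 0 0 0 0 0"}}

```text
t: 7.68
ee_pos: [401.3, -294.8, 75.0]
orientation: [2.721, -1.57, 0.0]
ft_force: [-4.7, 3.6, 11.4]
width: 22.1
```

{"fn": "play_rows", "kwargs": {"plan": "1.5 0.5 0 -0.04 0 0 0; 1.5 1 0 0 0 0 0; 1.5 1 0 0 0 0 0; 1.5 1 0 0 0 0 0; 1.5 1 0 0 0 0 0; 1.5 0.9 0 0 0 0 0; 1.5 0 0 0 0 0 0; 1.5 0 0 0 0 0 0"}}

```text
t: 8.68
ee_pos: [429.2, -342.6, 75.5]
orientation: [2.721, -1.569, 0.004]
ft_force: [-0.9, -1.3, 6.7]
width: 21.5
```

```bash
python3 cap.py w5; python3 m3.py w5.pkl
```

```text
8.725 [ 429.20733494 -342.52605968   75.47309852] yaw -59.94391145782612 zaxis [ 0.0019 -0.0018 -1.    ] 22.10006304428852 [-0.92026063 -0.75894607  5.62897876]
wedge nose fx -11.233048155206559
 wedge fx -90 fy -13.8 12.2 z 48.3
 wedge fx -75 fy -37.9 37.9 z 182.4
 wedge fx -60 fy -14.7 13.2 z 45.3
 wedge fx -45 fy -14.7 13.1 z 42.1
 block fx -25 fy -40.1 38.8 z 69.4
 block fx -15 fy -39.7 39.8 z 69.5
 block fx -5 fy -40.1 39.6 z 69.6
 block fx 5 fy -39.9 39.5 z 69.6
 block fx 15 fy -40.2 39.9 z 69.4
 block front fx [np.float64(-26.0), np.float64(-25.6), np.float64(-25.6), np.float64(-25.4)] top z [np.float64(69.42), np.float64(69.42)]
 plate fx -85 fy -45.7 43.4
 plate fx -75 fy -45.3 44.0
 plate fx -65 fy -45.8 44.1
 plate fx -55 fy -45.7 43.5
 plate fx -45 fy -45.5 43.9
 plate fx -35 fy -45.9 44.2
 plate fx 35 fy -24.1 22.8
 plate fx 45 fy -29.7 28.1
 plate fx 55 fy -45.2 44.2
 plate back [np.float64(-88.9), np.float64(-88.6)]
```

View pics/w5.png

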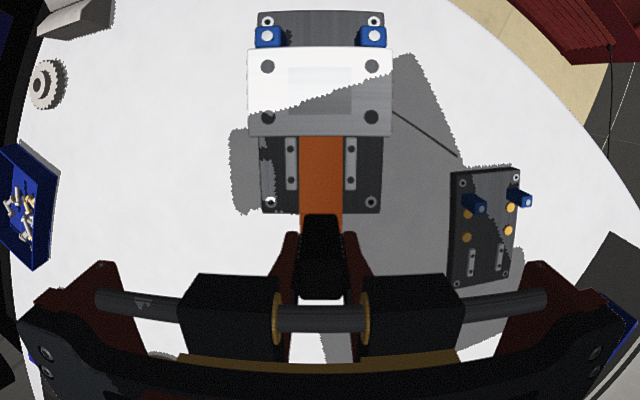

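{"fn": "play_rows", "kwargs": {"plan": "1.5 0.5 0 0 0 0 0; 1.5 0.5 0 0 0 0 0; 1.5 0 0 0 0 0 0"}}

```text
t: 9.1
ee_pos: [433.7, -350.5, 75.5]
orientation: [-2.721, 1.57, -0.001]
ft_force: [-1.3, 1.8, 9.8]
width: 22.0
```

{"fn": "play_rows", "kwargs": {"plan": "1.5 0.2 0 0 0 0 0; 1.5 0 0 0 0 0 0"}}

```text
t: 9.35
ee_pos: [434.4, -351.7, 75.5]
orientation: [-2.721, 1.57, 0.001]
ft_force: [-2.0, 2.7, 11.8]
width: 21.9
```

{"fn": "play_rows", "kwargs": {"plan": "1.5 0.2 0 0 0 0 0; 1.5 0 0 0 0 0 0"}}

```text
t: 9.6
ee_pos: [435.1, -353.1, 75.5]
orientation: [-2.721, 1.57, 0.002]
ft_force: [-2.7, 4.0, 13.0]
width: 21.7
```

{"fn": "play_rows", "kwargs": {"plan": "1.5 0.2 0 0 0 0 0; 1.5 0 0 0 0 0 0"}}

```text
t: 9.85
ee_pos: [435.9, -354.6, 75.5]
orientation: [-2.72, 1.569, 0.003]
ft_force: [-2.5, 4.6, 14.0]
width: 22.1
```

```bash
python3 cap.py w6; python3 m3.py w6.pkl | grep block
```

```text
9.9 [ 435.92756555 -354.62768417   75.52052106] yaw -59.96231357270188 zaxis [-0.001   0.0016 -1.    ] 21.67507146741546 [-3.94064473  5.15075269 13.7510641 ]
 block fx -25 fy -39.5 38.1 z 69.3
 block fx -15 fy -39.9 38.7 z 69.5
 block fx -5 fy -40.0 39.9 z 69.5
 block fx 5 fy -40.2 40.0 z 69.5
 block fx 15 fy -40.2 39.5 z 69.5
 block front fx [np.float64(-24.0), np.float64(-23.6), np.float64(-23.5), np.float64(-23.5)] top z [np.float64(69.39), np.float64(69.4)]
```

{"fn": "play_rows", "kwargs": {"plan": "1.5 0.25 0 0 0 0 0; 1.5 0.25 0 0 0 0 0; 1.5 0 0 0 0 0 0"}}

```text
t: 10.28
ee_pos: [437.8, -358.1, 75.5]
orientation: [-2.72, 1.569, 0.006]
ft_force: [-7.1, 9.0, 17.4]
width: 22.1
```

```bash
python3 cap.py w7; python3 m3.py w7.pkl | grep block
```

```text
10.325 [ 437.79799827 -358.04222529   75.50787565] yaw -59.96063580152683 zaxis [-0.0023  0.0031 -1.    ] 21.777675029929206 [-6.00274414  9.00045886 17.23904757]
 block fx -25 fy -39.8 38.3 z 70.0
 block fx -15 fy -39.9 38.8 z 70.1
 block fx -5 fy -40.0 39.4 z 70.1
 block fx 5 fy -39.9 39.8 z 70.2
 block fx 15 fy -39.5 39.4 z 70.2
 block front fx [np.float64(-23.4), np.float64(-23.3), np.float64(-23.2), np.float64(-23.1)] top z [np.float64(70.12), np.float64(70.11)]
```

{"fn": "play_rows", "kwargs": {"plan": "1.5 0.25 0 0 0 0 0; 1.5 0.25 0 0 0 0 0; 1.5 0 0 0 0 0 0"}}

```text
t: 10.7
ee_pos: [440.3, -362.4, 75.5]
orientation: [-2.72, 1.569, 0.006]
ft_force: [-5.6, 9.6, 17.7]
width: 21.9
```

```bash
python3 cap.py w8; python3 m3.py w8.pkl | grep block
```

```text
10.75 [ 440.28413997 -362.3845909    75.51382872] yaw -59.96434957595957 zaxis [-0.0023  0.0031 -1.    ] 21.946154763416878 [-6.06903185  9.21474731 16.5731059 ]
 block fx -25 fy -39.7 38.5 z 71.1
 block fx -15 fy -40.1 38.6 z 71.1
 block fx -5 fy -40.0 40.0 z 71.1
 block fx 5 fy -40.0 39.6 z 71.2
 block fx 15 fy -40.5 39.9 z 71.2
 block front fx [np.float64(-23.1), np.float64(-23.3), np.float64(-23.1), np.float64(-23.0)] top z [np.float64(71.13), np.float64(71.13)]
```

{"fn": "play_rows", "kwargs": {"plan": "1.5 0.25 0 0 0 0 0; 1.5 0.25 0 0 0 0 0; 1.5 0.12 0 0 0 0 0; 1.5 0 0 0 0 0 0; 1.5 0 0 0 0 0 0"}}

```text
t: 11.38
ee_pos: [443.3, -367.6, 75.5]
orientation: [-2.72, 1.569, 0.006]
ft_force: [-5.3, 10.0, 17.6]
width: 21.9
```

```bash
python3 cap.py w9; python3 m3.py w9.pkl | grep block; python3 - <<'E'
from h import *
a=np.radians(-59.95); O=np.array([475.9,-420.3]); ex=np.array([np.cos(a),np.sin(a)]); ey=np.array([-ex[1],ex[0]])
for n in("w4","w5","w8","w9"):
    d=pickle.load(open(n+".pkl","rb")); P=fcloud(d); hsv=cv2.cvtColor(d["pixels"],cv2.COLOR_RGB2HSV); fx=(P[...,:2]-O)@ex; fy=(P[...,:2]-O)@ey; z=P[...,2]
    o=(cv2.inRange(hsv,(3,150,40),(22,255,255))>0)&(abs(fy)<11)&(fx>-150)&(z<52)
    p=np.polyfit(fx[o],z[o],1); r=(abs(fy)<10)&o
    print(n,o.sum(),fx[o].min(),fx[o].max(),"slope",p[0],"z@-38",np.polyval(p,-38), "roll slope",np.linalg.lstsq(np.c_[fx[o],fy[o],np.ones(o.sum())],z[o],rcond=None)[0][1])
E
python3 - <<'E'
from workcell import *
import cv2,pickle
d=get_image("scene"); pickle.dump(d,open("s9.pkl","wb")); cv2.imwrite("pics/s9.png",cv2.resize(d["pixels"][150:260,190:350,::-1],(800,550),interpolation=cv2.INTER_CUBIC))
E
```

```text
11.425 [ 443.31953339 -367.58589318   75.52709682] yaw -59.95836303586943 zaxis [-0.0025  0.0033 -1.    ] 21.82973458410035 [-5.60560936  9.04769784 17.32896269]
 block fx -25 fy -39.7 39.2 z 72.2
 block fx -15 fy -40.3 39.0 z 72.3
 block fx -5 fy -40.0 39.0 z 72.3
 block fx 5 fy -40.3 38.8 z 72.4
 block fx 15 fy -39.9 39.8 z 72.3
 block front fx [np.float64(-23.1), np.float64(-23.2), np.float64(-23.1), np.float64(-23.1)] top z [np.float64(72.3), np.float64(72.33)]
w4 5210 -136.03293776215915 -31.42146117016563 slope -0.19763016953419124 z@-38 32.016295894503635 roll slope -0.0008695044919910799
w5 2659 -84.87133716465557 -29.63927094679573 slope -0.19078022092546454 z@-38 40.7081766349269 roll slope -0.0018406035943669963
w8 2176 -62.605085074393294 45.325782451034115 slope -0.2004951553623887 z@-38 44.821225281369664 roll slope -0.003879477670928111
w9 2188 -56.267319063247406 51.34533716800685 slope -0.20066667659481183 z@-38 46.02213920116406 roll slope -0.005617447803953457
```

View pics/s9.png

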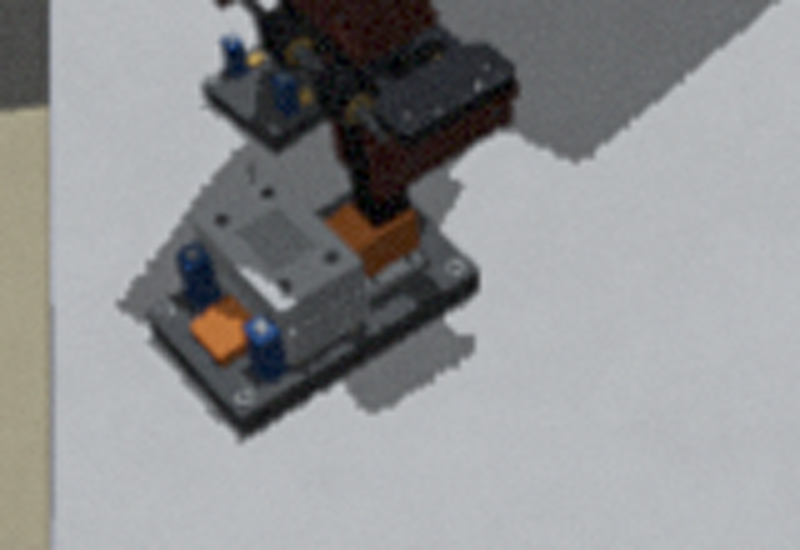

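```bash
python3 - <<'E'
from workcell import *
print(close_job()); o=get_obs(); print(o["t"],o["ee_pos"],o["ft_force"],o["width"])
E
```

```text
the job is handed in; nothing more can be done
None
the job is handed in; nothing more can be done
```

The wedge is under the bridge block and the job is handed in, with the gripper still holding the wedge. I gripped it by the black grip, laid it flat in the lane of the larger fixture and pushed it thin end first, taking about 11.4 s of the 38 s.

What the last checks showed:
- **Lift:** the block's top rose from 69.4 to 72.3 mm, so it is about 2.9 mm clear and level to about 0.1 mm.
- **Against the posts:** the block's front face stopped moving over the last pushes while the block rose, so it is against the blue posts.
- **Wedge flat:** the visible ramp slope measured 0.2007 (1 in 5), which matches the wedge lying flat. I measured a side-to-side slope of about 0.006.
- **Forces:** the wrist read about 17 N upward and 11 N along the push.
- **Bystanders:** I saw no contact with the block or the other things on the bench. I did not measure the bystanders' positions again at the end.

**Disagreement:** my camera estimate of the fixture origin was about 1.5–2 mm off along the push. The block's front read -23.1 mm where it should read -25 mm at the posts, and the nose read about 51 mm instead of 50 mm. I set the final position from the measured lift instead.

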